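Clear the inspection light box into the two bins

ROBOT

A 6-joint arm with a two-finger parallel gripper is mounted at the origin on the work surface. World frame = base frame: x ahead of the robot, y to its left, z up, the work surface at z = 0. Lengths are in mm, angles in rad, forces in N, time in s.
With the tool pointing down it reaches from about 350 to 775 mm from the base axis. Payload 7.3 kg.
Tool frame: the origin (TCP) lies at the centre of the arm's flange, where the gripper is bolted on; the fingertips stand 178 mm ahead of it and the grasp point (between the pads) lies 159 mm ahead of it; z points along the fingers, y is the direction in which the jaws open and shut (so a half turn about z gives the same grasp; the last joint's range is limited). The gripper opens to 92 mm and grips with 3 to 60 N. Pads are 19 mm wide; open, the fingers measure 130 mm over their backs; the gripper's body (75 mm by 190 mm) begins 47 mm behind the grasp point.
Start: joints at [1.012, 0.342, 1.524, -0, 1.275, -0.146], TCP at [210.596, 480.913, 404.741] pointing down, gripper open.
Joint ranges: [-2.53, 2.53], [-0.77, 2.02], [0.04, 2.7], [-1, 4.14], [0.28, 2.66], [-3.11, 3.11]. Speed limits (rad/s): [2.57, 2.57, 3.14, 3.14, 3.14, 3.14].

INTERFACE

Orientations are given as [roll, pitch, yaw] about the fixed x, y, z axes, in that order (R = Rz(yaw) Ry(pitch) Rx(roll)).
In Python, from plant import get_obs, capture, close_job gives the robot as it stands. The module is installed in compiled form; this text tells all that it offers.
- The arm moves only by the shell command python3 -m pendant 'ROWS'. ROWS is JSON, a list of rows, each a list of 3 entries, a list of its own where there are three numbers: the shift along the tool's x, y, z in m, then the turn, a rotation vector about the tool's x, y, z in rad, then the finger opening in m, from 0 to 0.0918. In form: [[[tx, ty, tz], [wx, wy, wz], fingers], ...]. A call has 1 to 10 rows; each row is the pose to reach, as a shift and turn from the pose commanded when the call began, along the tool's axes at that moment; what a row does not reach only later rows make up. A row lasts 1/12 s, in which the tool goes at most 41.7 mm and 7.16 degrees, less where a joint would pass 70% of its speed; a pose out of reach is approached as far as the arm can. A call with a gripper value outside its range is refused whole. The fingers move at their own pace and stop on an object; the grip force is fixed at half the most. Time passes only in rows, so rows that repeat a pose let the fingers close. It gives the time, the measured TCP pose, the force and the opening at its end, in the units of the state.
- get_obs(): the state, without advancing time (a new reading comes with each control period).
- capture(name): name is "scene" or "top" or "wrist"; returns a dict with "color" (384x512x3 uint8, red, green, blue), "mtx" (3x3 intrinsics, pixels), "rvec" (rotation vector, rad) and "tvec" (3), from world to camera coordinates, as OpenCV has them. Camera axes: x right, y down, z forward; pixel columns grow to the right and rows downward; lengths in mm; the calibration is good to about 2 mm. A picture is of the moment at which its call begins. There is no depth.
- close_job(): hands the job in, once; it reports no verdict.
The state is a dict: "time": time; "joint_positions": joint angles; "dq": joint speeds; "tau": joint torques, N m; "tool_pos": TCP position; "tcp_rot": TCP orientation; "contact_force": force on the tool from outside, world axes, zero at the start; "moment": the same for the moment, N m; "grip_width": finger opening in mm.
Only numpy, scipy, OpenCV 4.12 (cv2) and the standard library are available. Lean on these libraries where they do the work, as an engineer would, in place of code of your own. Each camera call takes 0.05 s, during which the arm holds its last target. There are 200 camera calls.

TASK

Inspection is finished: sweep the two complete hose-barb fittings along the light box and off its left end into the bin there, and sweep the bare hex base, the one whose barbed stem is missing, off the right end into the other bin (left and right as the robot sees them). Push the parts along with the fingertips and do not pick any of them up. Leave the loupe and the plug gauge where they are on the light box, and do not disturb the things lying on the bench around it.

Things in the scene. Friction and masses are not known exactly. Their poses are not given: they have to be found in the camera images.
- light_box: Flat inspection light box, fixed: 230 mm (its x) by 280 mm (its y), white top face 40 mm above the bench. Lips 8 mm wide rise 6 mm above the top face along its near and far (-x, +x) sides, 214 mm apart; its ends (-y, +y) are open and flush. Origin: centre of its underside, on the bench; x points away from the robot, y to the robot's left, turned up to about 10 degrees.
- bin_left: Blue stacking bin fixed at the left (+y) end of the light box, 2 mm off it. 230 mm (x) by 115 mm (y) outside, walls and floor 3 mm. The long wall next to the light box is cut down to 35 mm, 5 mm below the box's top; the outer long wall is 72 mm high, as are the two short walls but for a step down to 35 mm at the low wall. Origin: centre of its underside, on the bench; axes as the light box's.
- bin_right: Blue stacking bin fixed at the right (-y) end of the light box, 2 mm off it. 230 mm (x) by 115 mm (y) outside, walls and floor 3 mm. The long wall next to the light box is cut down to 35 mm, 5 mm below the box's top; the outer long wall is 72 mm high, as are the two short walls but for a step down to 35 mm at the low wall. Origin: centre of its underside, on the bench; axes as the light box's.
- fitting_a: Stainless hose-barb fitting standing on the light box: hex base 28 mm across the flats (32 mm over the corners) and 14 mm high, on it a barbed round stem of 17 mm diameter, 42 mm high in all; about 120 g. Origin: centre of its underside, z up the stem. There are two alike.
- fitting_b: Stainless hose-barb fitting standing on the light box: hex base 28 mm across the flats (32 mm over the corners) and 14 mm high, on it a barbed round stem of 17 mm diameter, 42 mm high in all; about 120 g. Origin: centre of its underside, z up the stem. There are two alike.
- bare_base: The same stainless hexagonal base without a stem: 28 mm across the flats (32 mm over the corners), 14 mm high, flat top with a dark 16 mm bore in the middle; about 70 g. Origin: centre of its underside, z up. Slides on the light box.
- loupe: Black eye loupe standing loose on the light box, 28 mm diameter, 34 mm high. Origin: centre of its underside. To be left alone.
- plug_gauge: Plug gauge lying loose on the light box: hexagonal aluminium handle 46 mm long and 12 mm across flats with a thin steel pin at each end, 73 mm long in all along its own x (40 mm to +x, 33 mm to -x of the origin), 12 to 14 mm thick. Origin: underside below the middle of the handle. To be left alone.
- caliper: Digital caliper lying on the bench left of the left bin, 220 mm long along its x. Origin: underside, middle of the beam. Bystander.
- screwdriver: Screwdriver lying on the bench right of the right bin. Origin: underside. Bystander.
- dispenser: White pump dispenser standing on the bench right of the right bin, 72 mm diameter, 122 mm high. Origin: centre of its underside. Bystander.
- dish: Steel dish on the bench left of the left bin, 90 mm diameter, 30 mm high. Origin: centre of its underside. Bystander.

How it is judged:
By the outcome, as a careful person would: the job done as asked, in the order asked, and still so for the second after the job is handed in, with the robot touching nothing.
It also fails if it takes over 48 s, if anything falls off the work surface, if the arm or the gripper's body presses on something with over 40 N, if the wrist force passes 120 N, or if a joint passes its speed limit or range.

## Working session

There is one attempt and no reset: what is moved stays moved. The work goes in short steps, Python scripts to look and compute and a shell command to move; the robot and the scene stay as the last step left them, time stands still between calls to the robot, and variables do not carry over. Pictures are saved under pics/ and viewed, about 8 in all and at most 12, crops included, and the job is handed in when it is done.

```bash
mkdir -p pics
cat > h.py <<'E'
import numpy as np, cv2
from plant import get_obs, capture
def grab(n,f):
    c=capture(n); cv2.imwrite('pics/'+f+'.png',c['color'][:,:,::-1]); np.savez('pics/'+f,**{k:np.array(c[k]) for k in('color','mtx','rvec','tvec')}); return c
def load(f): return np.load('pics/'+f+'.npz')
def ray(c,u,v):
    R=cv2.Rodrigues(c['rvec'])[0]; o=-R.T@np.ravel(c['tvec']); d=R.T@np.linalg.inv(c['mtx'])@[u,v,1]; return o,d
def at(c,u,v,z):
    o,d=ray(c,u,v); return (o+d*(z-o[2])/d[2])
def tri(c1,p1,c2,p2):
    A=[];b=[]
    for c,p in((c1,p1),(c2,p2)):
        o,d=ray(c,*p); d=d/np.linalg.norm(d); P=np.eye(3)-np.outer(d,d); A.append(P);b.append(P@o)
    return np.linalg.lstsq(np.vstack(A),np.hstack(b),rcond=None)[0]
E
python3 - <<'E'
from h import *
a=grab('top','top0');b=grab('scene','sc0')
im=cv2.imread('pics/top0.png');im2=cv2.imread('pics/sc0.png')
cv2.imwrite('pics/t0.png',cv2.resize(im,(800,600),interpolation=3));cv2.imwrite('pics/s0.png',cv2.resize(im2,(800,600),interpolation=3))
print({k:v for k,v in get_obs().items()})
for c in(a,b): print(ray(c,256,192))
E
```

```text
{'time': 0.1, 'joint_positions': array([ 1.01201323e+00,  3.42651045e-01,  1.52492731e+00, -8.78608876e-06,
        1.27542004e+00, -1.45982257e-01]), 'dq': array([ 0.00024277, -0.00089446, -0.0029509 , -0.00030137, -0.00036943,
       -0.00096019]), 'tau': array([ 1.43978134e-03, -4.32006454e+01, -2.44693547e+01,  7.19248247e-02,
        5.26119035e-02, -8.84690721e-07]), 'tool_pos': array([210.52277559, 480.80538636, 404.11330282]), 'tcp_rot': array([-3.14020064e+00, -1.96172766e-04,  2.72879425e+00]), 'contact_force': array([-0.25414713, -0.06572187, -0.6371205 ]), 'moment': array([0.02598685, 0.00323959, 0.01946636]), 'grip_width': 91.52880079047844}
(array([ 2.83721534e+02, -1.47659062e+00,  1.67363713e+03]), array([ 0.18457628, -0.00450294, -0.98281147]))
(array([1192.28848106, -845.06223977, 1389.26068698]), array([-0.37353804,  0.48454832, -0.79119558]))
```

View pics/t0.png

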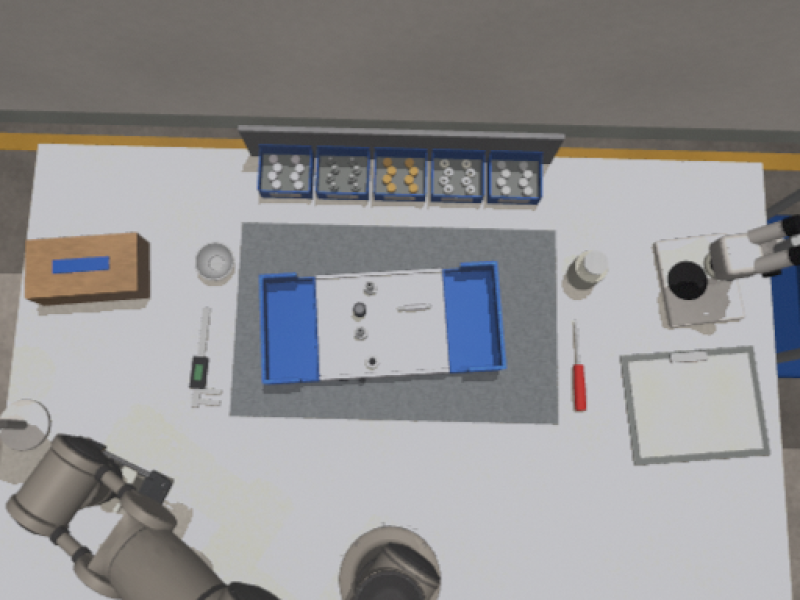

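View pics/s0.png

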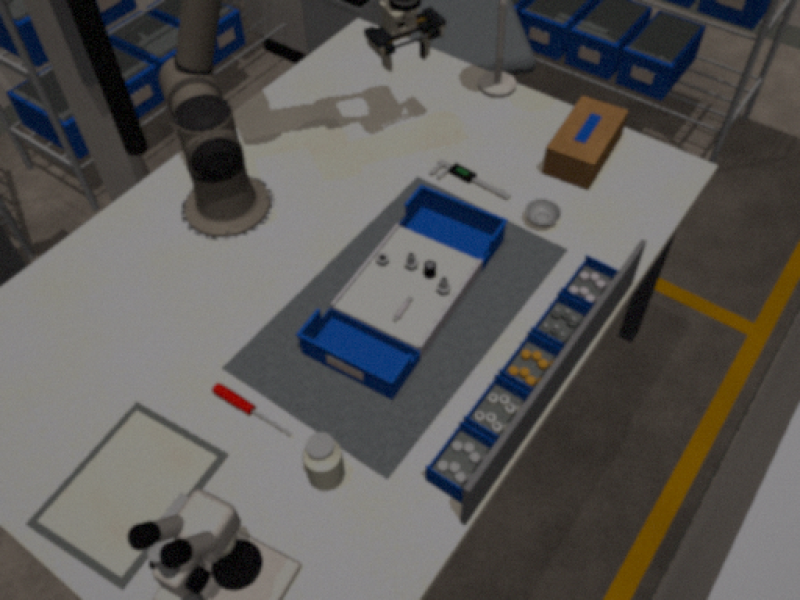

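Run:
```python
from h import *
t=cv2.imread('pics/top0.png')[165:250,195:295];s=cv2.imread('pics/sc0.png')[135:220,205:305]
f=lambda i:cv2.resize(i,None,fx=7,fy=7,interpolation=2)
cv2.imwrite('pics/t1.png',f(t)); cv2.imwrite('pics/s1.png',f(s))
```

```text
(no output)
```

View pics/t1.png

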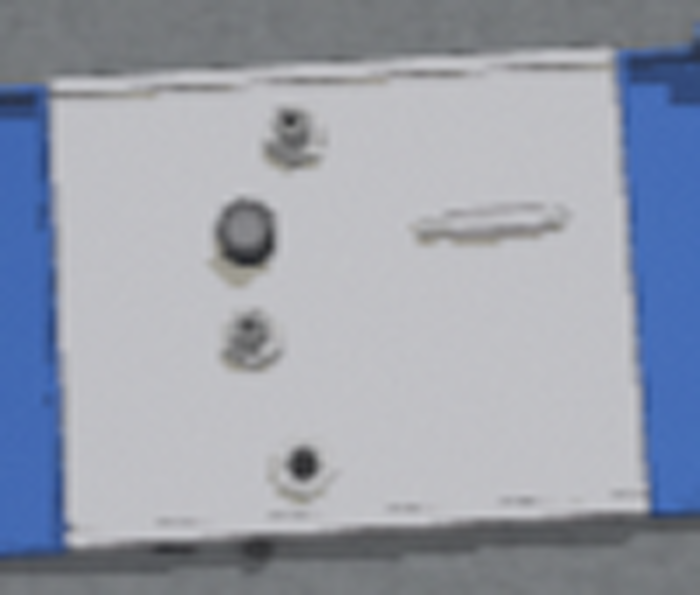

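View pics/s1.png

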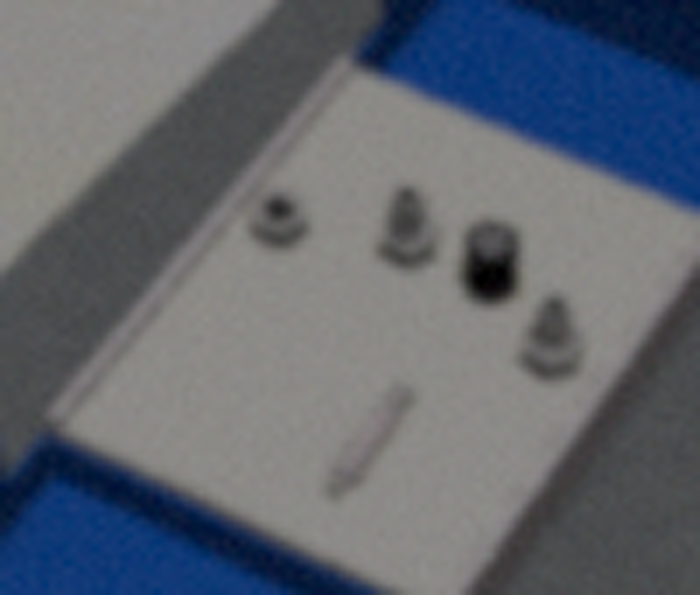

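Run:
```python
from h import *
t=load('top0');s=load('sc0')
T=lambda p:((p[0]+.5)/7-.5+195,(p[1]+.5)/7-.5+165)
S=lambda p:((p[0]+.5)/7-.5+205,(p[1]+.5)/7-.5+135)
np.set_printoptions(precision=1,suppress=True)
for n,a,b,z in[('far',(292,120),(556,302),82),('mid',(250,325),(407,193),82),('loupe',(247,230),(493,235),74),('bore',(303,463),(281,205),54)]:
    print(n,tri(t,T(a),s,S(b)),at(t,*T(a),z),at(s,*S(b),z))
for p in[(415,235),(568,213)]: print('gauge',at(t,*T(p),46))
for p in[(412,390),(330,492)]: print('gaugeS',at(s,*S(p),46))
C=[(50,90),(616,62),(646,500),(68,532)]
P=[at(t,*T(p),40) for p in C]; print(np.array(P))
P=np.array(P)
c=P.mean(0);yaw=np.arctan2(*(P[0]-P[1]+P[3]-P[2])[[1,0]])-np.pi/2;print(c,np.degrees(yaw))
d=P[0]-P[3]+P[1]-P[2];print(np.degrees(np.arctan2(d[1],d[0])),np.linalg.norm(d)/2,np.linalg.norm(P[0]-P[1]+P[3]-P[2])/2)
```

```text
far [616.6  59.   82.9] [616.1  58.4  82. ] [616.8  60.4  82. ]
mid [516.4  75.4  82.2] [516.2  75.2  82. ] [516.4  75.7  82. ]
loupe [564.   79.6  77.5] [563.4  78.5  74. ] [563.5  83.5  74. ]
bore [454.7  49.6  56.1] [454.1  48.9  54. ] [454.2  51.9  54. ]
gauge [567.9  -2.1  46. ]
gauge [580.7 -76.7  46. ]
gaugeS [574.6  -1.7  46. ]
gaugeS [578.5 -74.8  46. ]
[[ 637.   179.8   40. ]
 [ 658.4  -99.5   40. ]
 [ 441.8 -116.9   40. ]
 [ 419.5  161.4   40. ]]
[539.1  31.2  40. ] 4.478335565321415
4.720431884894031 217.76946734356088 279.6742517095993
```

```bash
python3 -m pendant '[[[-0.035,-0.0213,0],[0,0,0.1078],0],[[-0.07,-0.0426,0],[0,0,0.2156],0],[[-0.105,-0.0639,0],[0,0,0.3234],0],[[-0.14,-0.0852,0],[0,0,0.4312],0],[[-0.175,-0.1065,0],[0,0,0.539],0],[[-0.21,-0.1278,0],[0,0,0.6468],0],[[-0.245,-0.1491,0],[0,0,0.7546],0],[[-0.28,-0.1704,0],[0,0,0.8624],0],[[-0.315,-0.1917,0],[0,0,0.9702],0],[[-0.35,-0.213,0],[0,0,1.078],0]]'
python3 -m pendant '[[[-0.036,0.021,0],[0,0,0],0],[[-0.072,0.042,0],[0,0,0],0],[[-0.105,0.060,0],[0,0,0],0],[[-0.111,0.065,0],[0,0,0],0],[[-0.111,0.065,0],[0,0,0],0],[[-0.111,0.065,0],[0,0,0],0]]'
python3 - <<'E'
from h import *
grab('wrist','w0');o=get_obs();print(o['tool_pos'],o['tcp_rot'],o['grip_width'],o['joint_positions'],o['contact_force'])
E
```

```text
time: 0.93
tool_pos: [446.4, 143.5, 404.6]
tcp_rot: [-3.141, -0.0, 1.645]
contact_force: [1.3, 1.1, -0.3]
grip_width: 29.6
time: 1.43
tool_pos: [519.1, 40.1, 404.1]
tcp_rot: [-3.14, -0.001, 1.65]
contact_force: [0.3, 1.0, 0.4]
grip_width: 0.7
[518.76139259  40.80814174 404.35544403] [-3.14025943e+00 -7.99181755e-04  1.65126066e+00] 0.36672084008646727 [-6.90110998e-02  3.34189068e-01  1.53676893e+00  6.19146667e-04
  1.27207208e+00 -1.49658605e-01] [-0.18615335 -0.81353394  0.67714408]
```

View pics/w0.png

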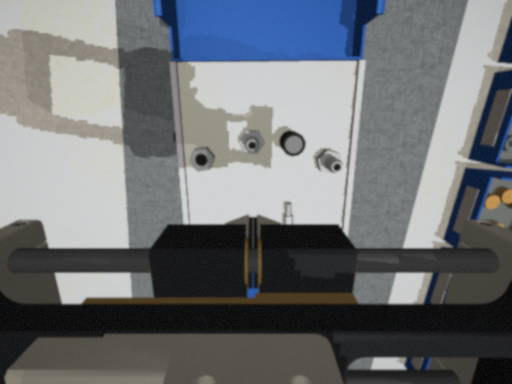

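Run:
```python
from h import *
np.set_printoptions(precision=1,suppress=True)
w=load('w0');c0=np.array([539.1,31.2,0]);y=.0803
ex=np.array([np.cos(y),np.sin(y),0]);ey=np.array([-np.sin(y),np.cos(y),0])
for n,p,z in[('far',(337,167),82),('mid',(252,145),82),('loupe',(293,143),74),('bore',(202,158),54),('cornerL',(176,62),40),('cornerR',(358,62),40),('pinend',(288,204),46),('lipL',(189,220),40),('lipR',(345,220),40)]:
    P=at(w,*p,z);d=P-c0;print(n,P,'box xy',d@ex,d@ey)
o=get_obs();tp=o['tool_pos']
for dx in(-9.5,9.5):
  for dy in(-19,0,19):
    for z in(178,131): 
      P=tp+dx*ey+dy*ex-[0,0,z];print(dx,dy,z,cv2.projectPoints(P,w['rvec'],w['tvec'],w['mtx'],None)[0].ravel())
im=w['color'][190:300,200:310,::-1]; cv2.imwrite('pics/wf.png',cv2.resize(im,None,fx=5,fy=5,interpolation=2))
```

```text
far [615.5  59.1  82. ] box xy 78.379986337419 21.696071634166554
mid [515.3  76.6  82. ] box xy -20.071433611072514 47.151178401491066
loupe [562.6  81.6  74. ] box xy 27.45206327658345 48.39812374482418
bore [454.2  51.8  54. ] box xy -82.95923188543325 27.318799098252374
cornerL [417.9 161.8  40. ] box xy -110.30931014100611 139.9301896683695
cornerR [633.2 178.9  40. ] box xy 105.61260084320382 139.69514365820748
pinend [570.3  -3.4  46. ] box xy 28.32207357580327 -36.94715380679638
lipL [435.8 -40.2  40. ] box xy -108.66232935421664 -62.91181513014295
lipR [653.6 -22.7  40. ] box xy 109.8056348711413 -62.943309763865074
-9.5 -19 178 [223.3 242.8]
-9.5 -19 131 [212.9 289.4]
-9.5 0 178 [252.2 242.8]
-9.5 0 131 [251.9 289.4]
-9.5 19 178 [281.  242.8]
-9.5 19 131 [290.8 289.4]
9.5 -19 178 [222.4 216. ]
9.5 -19 131 [211.2 254.8]
9.5 0 178 [252.1 216. ]
9.5 0 131 [251.8 254.8]
9.5 19 178 [281.9 216. ]
9.5 19 131 [292.4 254.8]
```

View pics/wf.png

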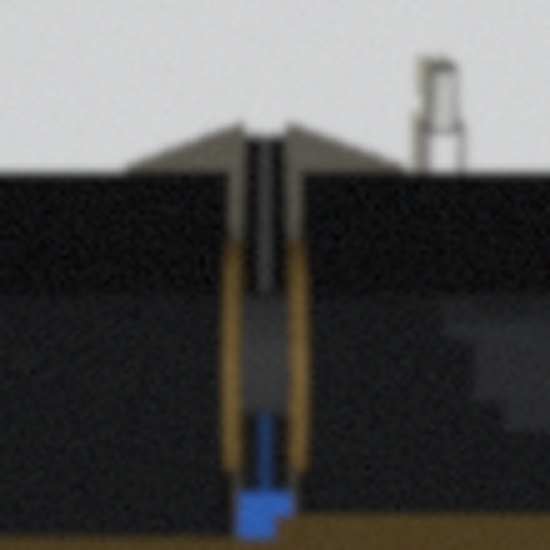

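```bash
python3 -m pendant '[[[0,0,0.03],[0,0,0],0.014],[[0,0,0.065],[0,0,0],0.014],[[0,0,0.1],[0,0,0],0.014],[[0,0,0.13],[0,0,0],0.014],[[0,0,0.155],[0,0,0],0.014],[[0,0,0.17],[0,0,0],0.014],[[0,0,0.176],[0,0,0],0.014],[[0,0,0.179],[0,0,0],0.014],[[0,0,0.179],[0,0,0],0.014]]'
python3 -m pendant '[[[0.006,0,0],[0,0,0],0.014],[[0.011,0,0],[0,0,0],0.014],[[0.017,0,0],[0,0,0],0.014],[[0.024,0,0],[0,0,0],0.014],[[0.032,0,0],[0,0,0],0.014],[[0.040,0,0],[0,0,0],0.014],[[0.048,0,0],[0,0,0],0.014],[[0.055,0,0],[0,0,0],0.014],[[0.06,0,0],[0,0,0],0.014],[[0.06,0,0],[0,0,0],0.014]]'
python3 - <<'E'
from h import *
c=grab('wrist','w1');cv2.imwrite('pics/w1c.png',cv2.resize(c['color'][60:300,100:420,::-1],None,fx=2,fy=2))
E
```

```text
time: 2.23
tool_pos: [519.2, 40.9, 226.1]
tcp_rot: [3.141, -0.0, 1.652]
contact_force: [0.5, 0.9, -0.4]
grip_width: 14.1
time: 3.07
tool_pos: [514.4, 100.9, 225.6]
tcp_rot: [-3.141, -0.0, 1.652]
contact_force: [0.5, 0.5, -0.4]
grip_width: 14.0
```

View pics/w1c.png

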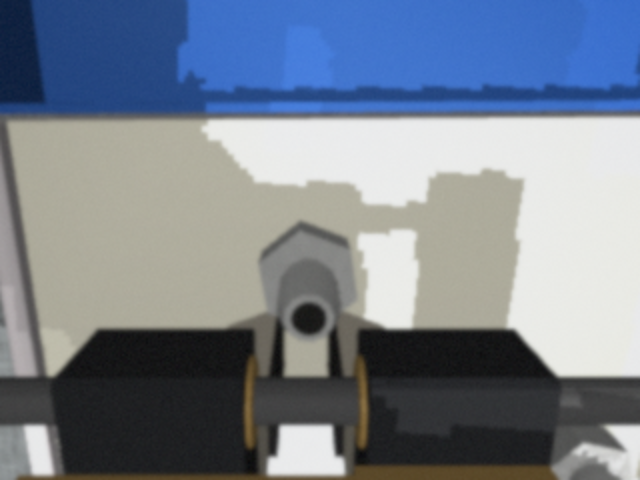

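```bash
python3 -m pendant '[[[0.006,0,0],[0,0,0],0.014],[[0.014,0,0],[0,0,0],0.014],[[0.023,0,0],[0,0,0],0.014],[[0.032,0,0],[0,0,0],0.014],[[0.042,0,0],[0,0,0],0.014],[[0.052,0,0],[0,0,0],0.014],[[0.063,0,0],[0,0,0],0.014],[[0.074,0,0],[0,0,0],0.014],[[0.083,0,0],[0,0,0],0.014],[[0.087,0,0],[0,0,0],0.014]]'
python3 -m pendant '[[[0,0,-0.02],[0,0,0],0.014],[[0,0,-0.055],[0,0,0],0.014],[[0,0,-0.095],[0,0,0],0.014],[[-0.03,0.015,-0.12],[0,0,0],0.014],[[-0.07,0.038,-0.12],[0,0,0],0.014],[[-0.105,0.06,-0.12],[0,0,0],0.014],[[-0.137,0.085,-0.12],[0,0,0],0.014],[[-0.165,0.1,-0.12],[0,0,0],0.014],[[-0.165,0.1,-0.12],[0,0,0],0.014]]'
python3 - <<'E'
from h import *
c=grab('wrist','w2');cv2.imwrite('pics/w2c.png',c['color'][:,:,::-1])
d=get_obs()['tool_pos']-[539.1,31.2,0];y=.0803
print(d[0]*np.cos(y)+d[1]*np.sin(y),-d[0]*np.sin(y)+d[1]*np.cos(y),d[2])
E
```

```text
time: 3.95
tool_pos: [507.4, 188.1, 225.7]
tcp_rot: [3.141, -0.0, 1.652]
contact_force: [0.1, -0.5, -0.1]
grip_width: 14.1
time: 4.7
tool_pos: [623.2, 24.6, 345.2]
tcp_rot: [3.14, 0.002, 1.646]
contact_force: [-1.4, -0.0, -0.9]
grip_width: 13.7
82.0521165561472 -10.715854704178476 345.0164943861841
```

View pics/w2c.png

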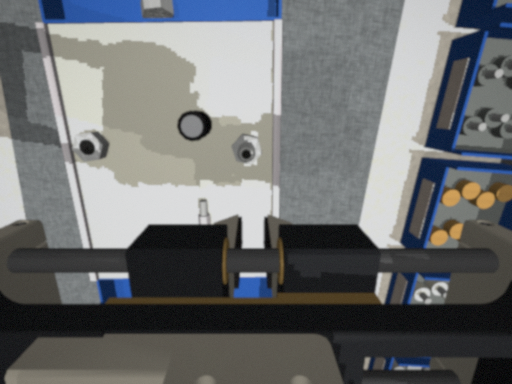

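Run:
```python
from h import *
w=load('w2');y=.0803
for n,p,z in[('far',(245,154),82),('hexc',(247,148),54),('lip',(273,154),40),('base',(88,146),54),('loupe',(194,126),74)]:
    d=at(w,*p,z)-[539.1,31.2,0];print(n,d[0]*np.cos(y)+d[1]*np.sin(y),-d[0]*np.sin(y)+d[1]*np.cos(y))
d=get_obs()['tool_pos']-[539.1,31.2,0]
print(d[0]*np.cos(y)+d[1]*np.sin(y),-d[0]*np.sin(y)+d[1]*np.cos(y),d[2])
```

```text
far 77.30703540281674 22.00386192761752
hexc 78.65608867168524 23.488724271647325
lip 106.36441868216137 14.856231610329273
base -82.82315714590727 26.37943126025526
loupe 30.419318370701607 46.8946414417456
82.0521165561472 -10.715854704178476 345.0164943861841
```

```bash
python3 -m pendant '[[[-0.004,-0.004,0.01],[0,0,0],0.014],[[-0.004,-0.004,0.04],[0,0,0],0.014],[[-0.004,-0.004,0.07],[0,0,0],0.014],[[-0.004,-0.004,0.095],[0,0,0],0.014],[[-0.004,-0.004,0.112],[0,0,0],0.014],[[-0.004,-0.004,0.1195],[0,0,0],0.014],[[-0.004,-0.004,0.1195],[0,0,0],0.014]]'
python3 -m pendant '[[[0.006,0,0],[0,0,0],0.014],[[0.012,0,0],[0,0,0],0.014],[[0.018,0,0],[0,0,0],0.014],[[0.025,0,0],[0,0,0],0.014],[[0.033,0,0],[0,0,0],0.014],[[0.041,0,0],[0,0,0],0.014],[[0.049,0,0],[0,0,0],0.014],[[0.057,0,0],[0,0,0],0.014],[[0.065,0,0],[0,0,0],0.014],[[0.073,0,0],[0,0,0],0.014]]'
python3 -m pendant '[[[0.009,0,0],[0,0,0],0.014],[[0.018,0,0],[0,0,0],0.014],[[0.027,0,0],[0,0,0],0.014],[[0.036,0,0],[0,0,0],0.014],[[0.045,0,0],[0,0,0],0.014],[[0.055,0,0],[0,0,0],0.014],[[0.066,0,0],[0,0,0],0.014],[[0.078,0,0],[0,0,0],0.014],[[0.09,0,0],[0,0,0],0.014],[[0.097,0,0],[0,0,0],0.014]]'
python3 - <<'E'
from h import *
grab('wrist','w3')
d=get_obs()['tool_pos']-[539.1,31.2,0];y=.0803
print(d[0]*np.cos(y)+d[1]*np.sin(y),-d[0]*np.sin(y)+d[1]*np.cos(y),d[2])
E
```

```text
time: 5.33
tool_pos: [615.9, 26.7, 224.5]
tcp_rot: [-3.138, -0.001, 1.652]
contact_force: [0.6, -0.6, -0.0]
grip_width: 14.2
time: 6.17
tool_pos: [611.0, 99.3, 226.2]
tcp_rot: [3.142, -0.0, 1.651]
contact_force: [-0.6, -0.7, 0.1]
grip_width: 14.0
time: 7.0
tool_pos: [602.9, 197.1, 226.1]
tcp_rot: [-3.141, -0.001, 1.652]
contact_force: [0.1, -0.0, -1.0]
grip_width: 14.0
76.8488171755721 160.97437627058036 226.1076786846651
```

View pics/w3.png

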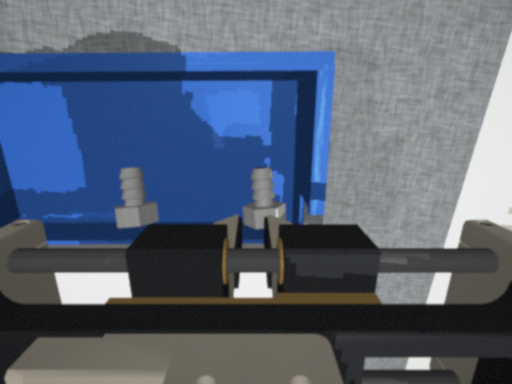

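```bash
python3 -m pendant '[[[0,0,-0.03],[0,0,0],0.014],[[0,0,-0.07],[0,0,0],0.014],[[-0.02,-0.033,-0.08],[0,0,0],0.014],[[-0.04,-0.068,-0.08],[0,0,0],0.014],[[-0.06,-0.1,-0.08],[0,0,0],0.014],[[-0.08,-0.132,-0.08],[0,0,0],0.014],[[-0.097,-0.16,-0.08],[0,0,0],0.014],[[-0.097,-0.16,-0.08],[0,0,0],0.014],[[-0.097,-0.16,-0.08],[0,0,0],0.014]]'
python3 - <<'E'
from h import *
grab('top','t4')
d=get_obs()['tool_pos']-[539.1,31.2,0];y=.0803
print(d[0]*np.cos(y)+d[1]*np.sin(y),-d[0]*np.sin(y)+d[1]*np.cos(y),d[2])
E
```

```text
time: 7.8
tool_pos: [450.6, 85.0, 306.7]
tcp_rot: [3.141, -0.0, 1.649]
contact_force: [-0.0, 0.5, 0.9]
grip_width: 13.5
-82.68179033844122 61.06395825180109 306.7996526410084
```

```bash
python3 -m pendant '[[[0,0,0.02],[0,0,0],0.014],[[0,0,0.045],[0,0,0],0.014],[[0,0,0.065],[0,0,0],0.014],[[0,0,0.077],[0,0,0],0.014],[[0,0,0.0815],[0,0,0],0.014],[[0,0,0.0815],[0,0,0],0.014]]'
python3 -m pendant '[[[-0.006,0,0],[0,0,0],0.014],[[-0.012,0,0],[0,0,0],0.014],[[-0.018,0,0],[0,0,0],0.014],[[-0.025,0,0],[0,0,0],0.014],[[-0.033,0,0],[0,0,0],0.014],[[-0.041,0,0],[0,0,0],0.014],[[-0.049,0,0],[0,0,0],0.014],[[-0.057,0,0],[0,0,0],0.014],[[-0.065,0,0],[0,0,0],0.014],[[-0.07,0,0],[0,0,0],0.014]]'
python3 - <<'E'
from h import *
grab('top','t5');grab('scene','s5')
t=cv2.imread('pics/t5.png')[150:260,155:335];s=cv2.imread('pics/s5.png')[110:250,180:340]
t=cv2.resize(t,(480,293));s=cv2.resize(s,(320,280))
o=np.zeros((293,800,3),np.uint8);o[:,:480]=t;o[:280,480:]=s;cv2.imwrite('pics/m5.png',o)
E
```

```text
time: 8.35
tool_pos: [452.1, 86.1, 223.7]
tcp_rot: [-3.14, -0.0, 1.651]
contact_force: [0.4, 0.0, 0.8]
grip_width: 14.2
time: 9.18
tool_pos: [457.3, 14.8, 224.8]
tcp_rot: [3.141, 0.0, 1.65]
contact_force: [1.0, 0.7, 0.5]
grip_width: 14.0
```

View pics/m5.png

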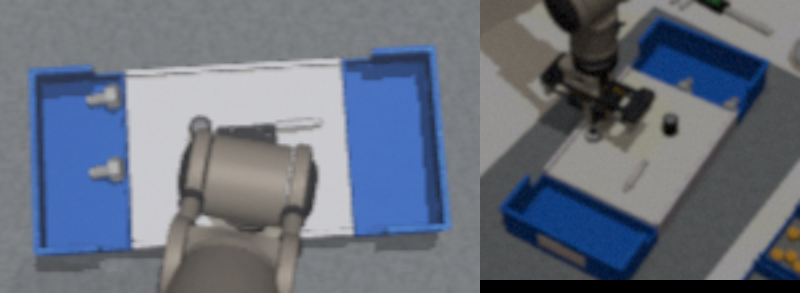

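```bash
python3 -m pendant '[[[-0.006,0,0],[0,0,0],0.014],[[-0.014,0,0],[0,0,0],0.014],[[-0.022,0,0],[0,0,0],0.014],[[-0.03,0,0],[0,0,0],0.014],[[-0.038,0,0],[0,0,0],0.014],[[-0.046,0,0],[0,0,0],0.014],[[-0.054,0,0],[0,0,0],0.014],[[-0.062,0,0],[0,0,0],0.014],[[-0.07,0,0],[0,0,0],0.014],[[-0.078,0,0],[0,0,0],0.014]]'
python3 -m pendant '[[[-0.009,0,0],[0,0,0],0.014],[[-0.018,0,0],[0,0,0],0.014],[[-0.027,0,0],[0,0,0],0.014],[[-0.037,0,0],[0,0,0],0.014],[[-0.047,0,0],[0,0,0],0.014],[[-0.058,0,0],[0,0,0],0.014],[[-0.069,0,0],[0,0,0],0.014],[[-0.076,0,0],[0,0,0],0.014],[[-0.076,0,0],[0,0,0],0.014]]'
python3 -m pendant '[[[0,0,-0.03],[0,0,0],0.014],[[0,0,-0.07],[0,0,0],0.014],[[0,0,-0.11],[0,0,0],0.014],[[0,0,-0.14],[0,0,0],0.014],[[0.02,-0.03,-0.15],[0,0,0],0.014],[[0.02,-0.06,-0.15],[0,0,0],0.014],[[0.02,-0.08,-0.15],[0,0,0],0.014],[[0.02,-0.08,-0.15],[0,0,0],0.014]]'
python3 - <<'E'
from h import *
grab('wrist','w6');grab('top','t6');grab('scene','s6')
t=cv2.imread('pics/t6.png')[130:270,125:395];s=cv2.imread('pics/s6.png')[90:310,130:360];w=cv2.imread('pics/w6.png')
o=np.zeros((600,800,3),np.uint8);o[:249,:480]=cv2.resize(t,(480,249));o[:300,486:]=cv2.resize(s,(314,300));o[300:,:400]=cv2.resize(w,(400,300));cv2.imwrite('pics/m6.png',o)
E
```

```text
time: 10.12
tool_pos: [463.4, -62.7, 224.7]
tcp_rot: [3.142, -0.0, 1.651]
contact_force: [0.5, 0.1, -0.1]
grip_width: 13.7
time: 10.87
tool_pos: [469.7, -139.2, 224.7]
tcp_rot: [3.141, 0.0, 1.649]
contact_force: [0.2, -0.5, -0.7]
grip_width: 14.0
time: 11.53
tool_pos: [385.2, -123.2, 374.9]
tcp_rot: [-3.14, -0.001, 1.651]
contact_force: [0.5, -0.8, -0.2]
grip_width: 14.0
```

View pics/m6.png

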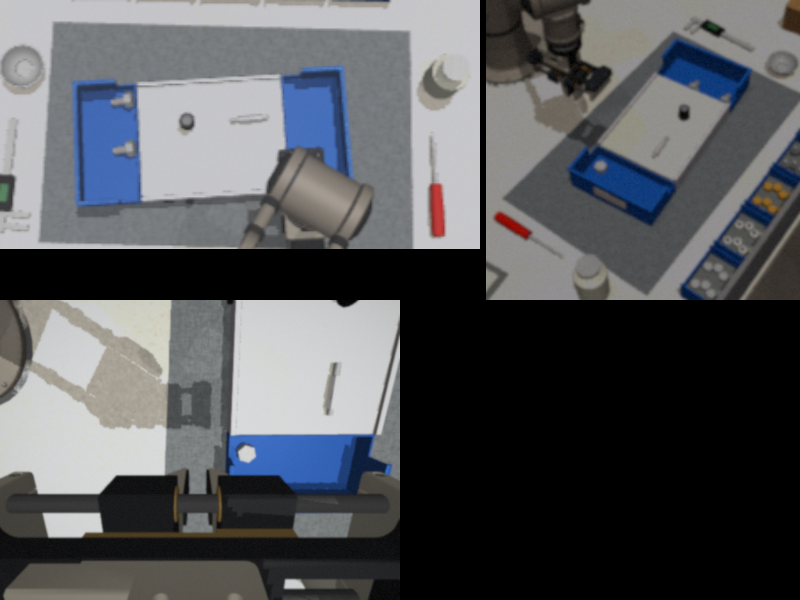

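The base lies in the right bin (lower view, 246,454). Both fittings are in the left bin (top view, 122,101 and 123,149), and the loupe, gauge and bench items look unmoved. The robot is clear, so I'm handing in.

```bash
python3 -c "
from plant import close_job
print(close_job())"
```

```text
the job is handed in; nothing more can be done
None
```

I swept both complete hose-barb fittings off the left end into the left bin, then swept the bare hex base off the right end into the right bin. Everything was pushed with the fingertips held 14 mm apart, and nothing was picked up. The job was handed in at about 12 s of the 48 s allowed, with the gripper raised and touching nothing.

- **Parts:** The last pictures from the top, scene and wrist cameras show the two fittings lying in the left bin and the base in the right bin.
- **Loupe, plug gauge and bench items:** They look unmoved in those pictures. I judged this by eye and did not re-measure their positions.
- **Forces:** The readings at the end of each move stayed under about 2 N. I only looked at those readings, not at the values during each push.

No check failed. Positions measured from different cameras mostly agreed to within 2–3 mm. The loupe differed by up to about 5 mm, and I left a safe margin around it.

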